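# Scrape ceramic chips off the microscope prep plate

## Robot

A 6-joint arm with a two-finger parallel gripper is mounted at the origin on the work surface. World frame = base frame: x ahead of the robot, y to its left, z up, the work surface at z = 0. Lengths are in m, angles in rad, forces in N, time in s.
With the tool pointing down it reaches from about 0.325 to 0.9 m from the base axis. Payload 6.1 kg.
Tool frame: the origin (TCP) lies midway between the tips of the shut fingers; the grasp point (between the pads) lies 19 mm behind it; z points along the fingers, y is the line along which they close (so a half turn about z gives the same grasp; the last joint's range is limited). The gripper opens to 85 mm and grips with 20 to 120 N. Pads are 22 mm wide; open, the fingers measure 114 mm over their backs; the gripper's body (76 mm by 85 mm) begins 54 mm behind the grasp point. The pads swing forward as they close: fully open they stand 13 mm farther back than shut.
Start: joints at [-1.251, 0.22, 1.526, -0, 1.395, -0.126], TCP at [0.269, -0.564, 0.231] pointing down, gripper open.
Joint ranges: [-2.98, 2.98], [-0.91, 2.08], [0.09, 2.57], [-1.24, 4.39], [0.2, 2.65], [-2.68, 2.68]. Speed limits (rad/s): [2.57, 2.57, 3.01, 3.14, 3.14, 3.14].

## Interface

Orientations are given as a unit quaternion [w, x, y, z].
In Python, from bench import get_obs, eyes, r gives the robot as it stands. The module is installed in compiled form; this text tells all that it offers.
- The arm moves only by the tool servo_tool, never from a script. Its argument "steps" is a list of rows, each an object with "dp": the shift along the tool's x, y, z in m, a list of three; "rot": the turn, a rotation vector about the tool's x, y, z in rad, a list of three; "fingers": the gripper's target within -1 to 1 (fully open at 1, half-way at 0, shut at -1). In form: [{"dp": [dx, dy, dz], "rot": [rx, ry, rz], "fingers": fingers}, ...]. A call has 1 to 12 rows; each row is the pose to reach, as a shift and turn from the pose commanded when the call began, along the tool's axes at that moment; what a row does not reach only later rows make up. A row lasts 1/10 s, in which the tool goes at most 50 mm and 8.59 degrees, less where a joint would pass 70% of its speed; a pose out of reach is approached as far as the arm can. A call with a gripper value outside its range is refused whole. The fingers move at their own pace and stop on an object; the grip force is fixed at half the most. Time passes only in rows, so rows that repeat a pose let the fingers close. It gives the time, the measured TCP pose, the force, the opening and the grip force at its end, in the units of the state.
- get_obs(): the state, without advancing time (a new reading comes with each control period).
- eyes.camera(name): name is "scene" or "top" or "wrist"; returns a dict with "pixels" (384x512x3 uint8, blue, green, red), "fx", "fy", "cx", "cy" (pixels), "world_from_camera" (4x4, takes a point from camera to world coordinates). Camera axes: x right, y down, z forward; pixel columns grow to the right and rows downward; lengths in m; the calibration is good to about 2 mm. A picture is of the moment at which its call begins. There is no depth.
- r.sign_off(): hands the job in; it is judged then, once.
The state is a dict: "clock": time; "joint_positions": joint angles; "qvel": joint speeds; "effort": joint torques, N m; "tcp_pos": TCP position; "tcp_rot": TCP orientation; "ft_force": force on the tool from outside, world axes, zero at the start; "ft_torque": the same for the moment, N m; "grip_width": finger opening in m; "gripper_force": force on a finger pad.
Only numpy, scipy, OpenCV 4.12 (cv2) and the standard library are available. Lean on these libraries where they do the work, as an engineer would, in place of code of your own. Each camera call takes 0.05 s, during which the arm holds its last target. There are 200 camera calls.

## Task

Pick up the blue scraper and use it to sweep both white ceramic chips off the black plate into the yellow tray at its end, without touching the chips with the gripper. Then stand the scraper upright on the cleared black plate, without dropping it, and let go.

Things in the scene. Friction and masses are not known exactly. Their poses are not given: they have to be found in the camera images.
- scraper_grip (a point): Blue scraper standing on its black rubber underside, right of the plate: base 130 (own x) x 34 (y) x 21 mm high; on it, centred, an upright rib handle 70 (x) x 24 mm (y), from 20 to 68 mm above the underside. About 0.2 kg. Pinch the rib across y from above; either long side can push. Point: the rib's centre, 44 mm above the underside; z up. The aluminium block with a stud is not it.
- station: Fixed prep station: black granite plate 170 (own x) x 200 mm (own y), no rims, flat top 40 mm above the bench. Against its +y end a fixed yellow open tray, 190 (x) x 95 mm (y), spanning own y 100 to 195 mm, 26 mm high (rim 14 mm below the plate's top), walls and floor 4 mm. Origin: under the plate's centre at bench height; own +y points to the tray, z up.
- chip_a_center (a point): Loose chip A of white ceramic, irregular, about 25 x 20 mm and 9 mm thick, lying flat on the black plate: centre within 42 mm of the station's own y axis, at own y between -30 and 65 mm. The point is its centre, half-way up.
- chip_b_center (a point): Loose chip B of white ceramic, irregular, about 25 x 20 mm and 9 mm thick, lying flat on the black plate: centre within 42 mm of the station's own y axis, at own y between -30 and 65 mm. The point is its centre, half-way up.
Things that resemble listed ones, but are neither listed nor needed, are in the scene too. Of the things shaped like the part that bears scraper_grip, the blue one is meant.

How it is judged:
On the way:
1. Both chips have been swept off the plate into the yellow tray (x of chip_a_center in the frame of station between -0.092 and 0.092 m and y of chip_a_center in the frame of station between 0.1 and 0.193 m and z of each of chip_a_center, chip_b_center in the frame of station below 0.034 m and x of chip_b_center in the frame of station between -0.092 and 0.092 m and y of chip_b_center in the frame of station between 0.1 and 0.193 m), for 0.2 s.
At the end, for the whole second after the job is handed in: Both chips lie at rest inside the yellow tray (centres inside its outline and below 34 mm over the bench), and the scraper stands upright (within about 10 degrees) and at rest on its underside on the black plate, its centre anywhere over the plate, let go (all of step 1 and x of scraper_grip in the frame of station between -0.085 and 0.085 m and y of scraper_grip in the frame of station between -0.1 and 0.1 m and z of scraper_grip in the frame of station between 0.076 and 0.092 m and angle between scraper_grip's own z axis and vertical below 0.17 rad and linear speed of each of scraper, chip_a, chip_b below 0.03 m/s and contact force between the fingers and scraper below 0.1 N); the robot touches nothing.
It fails at once if A chip is touched by the gripper or the arm (over 0.5 N) (contact force between any of the fingers, the arm and chip_a above 0.5 N or contact force between any of the fingers, the arm and chip_b above 0.5 N).
It fails at once if The scraper is dropped (moves freely, out of the fingers, faster than 0.6 m/s: a fall of about 20 mm) (linear speed of scraper above 0.6 m/s and contact force between the fingers and scraper below 0.1 N).
It also fails if it takes over 42 s, if anything falls off the work surface, if the arm or the gripper's body presses on something with over 40 N, if the wrist force passes 120 N, or if a joint passes its speed limit or range.

## Working session

There is one attempt and no reset: what is moved stays moved. The work goes in short steps, Python scripts to look and compute and a tool call to move; the robot and the scene stay as the last step left them, time stands still between calls to the robot, and variables do not carry over. Pictures are saved under pics/ and viewed, at most 10 in all, crops included, and the job is handed in when it is done.

Besides the shell and the picture viewer there is one more tool, called after ">>>" by a JSON object that holds its "name" and its "arguments". servo_tool: Moves the arm, as the interface text tells. Its arguments: {"type":"object","properties":{"steps":{"type":"array"}},"required":["steps"]}

```bash
mkdir -p pics; cat > h.py <<'E'
import numpy as np, cv2
from bench import get_obs, eyes, r
def shot(n,f):
    c=eyes.camera(n); cv2.imwrite('pics/'+f,c['pixels']); np.savez('pics/'+f[:-4]+'.npz',**{k:np.array(c[k]) for k in c}); return c
def at(c,u,v,z):
    T=np.array(c['world_from_camera']); d=T[:3,:3]@[(u-c['cx'])/c['fx'],(v-c['cy'])/c['fy'],1]; o=T[:3,3]
    return o+d*(z-o[2])/d[2]
E
python3 - <<'E'
from h import *
a=shot('top','top1.png'); b=shot('scene','scene1.png')
cv2.imwrite('pics/both.png',cv2.resize(a['pixels'],(800,600),interpolation=cv2.INTER_CUBIC))
o=get_obs(); print(o['tcp_pos'],o['tcp_rot'],o['clock'],a['world_from_camera'],a['fx'])
E
```

```text
[ 0.26931169 -0.56339854  0.23030953] [-8.56585507e-04  9.75258626e-01  2.21065313e-01 -8.20906672e-05] 0.1 [[ 0.02318064 -0.98160734  0.18949852  0.30630973]
 [-0.99957803 -0.02607588 -0.01279917 -0.10582046]
 [ 0.0175051  -0.18912186 -0.98179758  0.9700591 ]
 [ 0.          0.          0.          1.        ]] 438.68977212427467
```

View pics/both.png

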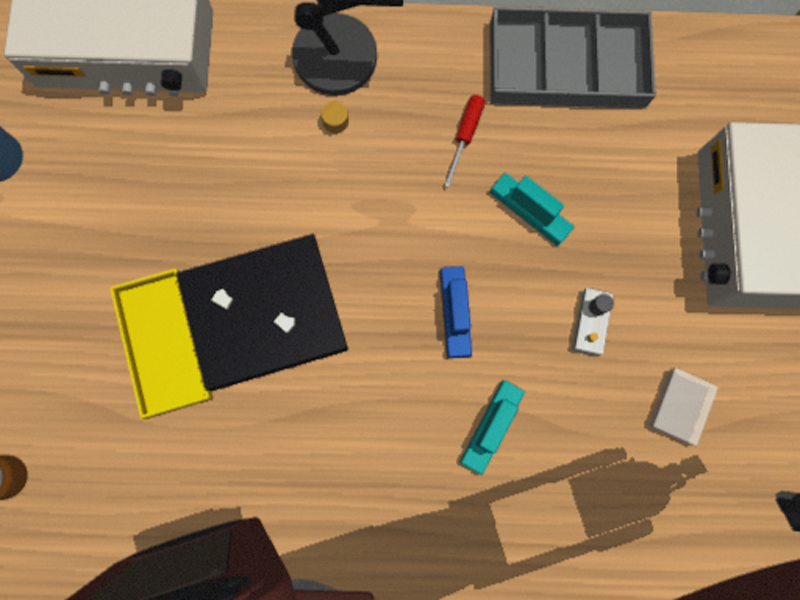

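View pics/scene1.png

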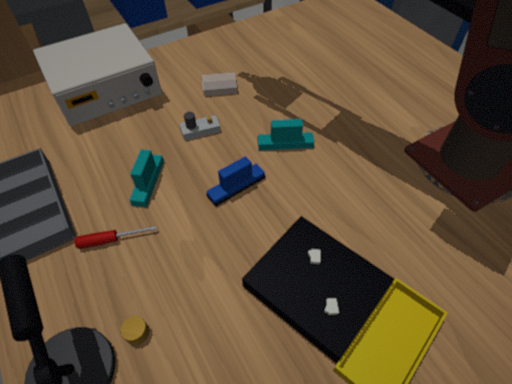

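The top view (800x600 scale) shows the blue scraper at (456,312), the plate corners at (178,270), (315,235), (347,349) and (210,390), the chips at (222,298) and (285,322), and the tray on the left. The scene view agrees with this.

```bash
python3 - <<'E'
from h import *
c=dict(np.load('pics/top1.npz')); s=1.5625
P=lambda u,v,z: at(c,u/s,v/s,z)
pl=np.array([P(178,270,.04),P(315,235,.04),P(347,349,.04),P(210,390,.04)]);print(pl)
C=pl.mean(0);ey=pl[0]+pl[3]-pl[1]-pl[2];ey/=np.linalg.norm(ey);print('C',C,'ey',ey,np.degrees(np.arctan2(ey[1],ey[0])))
ex=np.array([ey[1],-ey[0],0])
for q in[(222,298),(285,322)]:
    p=P(*q,.049);print('chip',p,(p-C)@ex,(p-C)@ey)
for q in [(441,267),(464,266),(471,355),(447,357)]: print('base',P(*q,.021))
im=c['pixels'][160:240,270:320]; cv2.imwrite('pics/crop1.png',cv2.resize(im,None,fx=7.5,fy=7.5,interpolation=cv2.INTER_CUBIC))
E
```

```text
[[ 0.52657954  0.17980235  0.04      ]
 [ 0.58237779 -0.00764733  0.04      ]
 [ 0.42232843 -0.05833069  0.04      ]
 [ 0.36229664  0.12349827  0.04      ]]
C [0.4733956  0.05933065 0.04      ] ey [-0.29928811  0.95416279  0.        ] 107.41485052374895
chip [0.48685835 0.1141069  0.049     ] 0.029239539922223654 0.0482362217667592
chip [0.45593077 0.02661493 0.049     ] -0.02645571309695681 -0.025989104651768423
base [ 0.54572985 -0.18714791  0.021     ]
base [ 0.54810668 -0.22002126  0.021     ]
base [ 0.42067743 -0.2302024   0.021     ]
base [ 0.41703713 -0.19674316  0.021     ]
```

View pics/crop1.png

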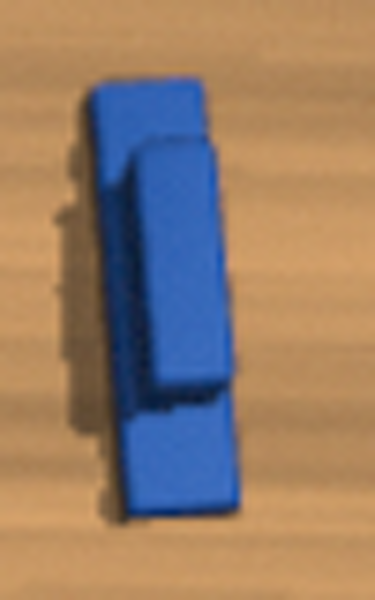

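```bash
cat >> h.py <<'E'
from scipy.spatial.transform import Rotation as R
def go(x,y,z,deg):
    o=get_obs(); q=np.array(o['tcp_rot']); A=R.from_quat(q[[1,2,3,0]])
    a=np.radians(deg); B=R.from_matrix(np.array([[np.cos(a),np.sin(a),0],[np.sin(a),-np.cos(a),0],[0,0,-1]]))
    print('tcp',np.round(o['tcp_pos'],4),'t',o['clock'],'dp',np.round(A.inv().apply(np.array([x,y,z])-o['tcp_pos']),4),'rot',np.round((A.inv()*B).as_rotvec(),4))
E
python3 - <<'E'
from h import *
c=dict(np.load('pics/top1.npz'))
for p in [(182,265)]: print(at(c,270+p[0]/7.5-.5,160+p[1]/7.5-.5,.068))
go(.483,-.2085,.14,4.4)
E
```

```text
[ 0.48281192 -0.20782591  0.068     ]
tcp [ 0.2693 -0.5634  0.2303] t 0.1 dp [ 0.3458 -0.2279  0.0908] rot [-1.70e-03  1.00e-04  3.69e-01]
```

>>> {"name": "servo_tool", "arguments": {"steps": [{"dp": [0.346, -0.228, 0.09], "rot": [-0.0017, 0, 0.369], "fingers": 1}, {"dp": [0.346, -0.228, 0.09], "rot": [-0.0017, 0, 0.369], "fingers": 1}, {"dp": [0.346, -0.228, 0.09], "rot": [-0.0017, 0, 0.369], "fingers": 1}, {"dp": [0.346, -0.228, 0.09], "rot": [-0.0017, 0, 0.369], "fingers": 1}, {"dp": [0.346, -0.228, 0.09], "rot": [-0.0017, 0, 0.369], "fingers": 1}, {"dp": [0.346, -0.228, 0.09], "rot": [-0.0017, 0, 0.369], "fingers": 1}, {"dp": [0.346, -0.228, 0.09], "rot": [-0.0017, 0, 0.369], "fingers": 1}, {"dp": [0.346, -0.228, 0.09], "rot": [-0.0017, 0, 0.369], "fingers": 1}, {"dp": [0.346, -0.228, 0.09], "rot": [-0.0017, 0, 0.369], "fingers": 1}, {"dp": [0.346, -0.228, 0.09], "rot": [-0.0017, 0, 0.369], "fingers": 1}, {"dp": [0.346, -0.228, 0.09], "rot": [-0.0017, 0, 0.369], "fingers": 1}, {"dp": [0.346, -0.228, 0.09], "rot": [-0.0017, 0, 0.369], "fingers": 1}]}}

```text
clock: 1.3
tcp_pos: [0.4831, -0.2099, 0.1415]
tcp_rot: [0.001, 0.999, 0.038, 0.0]
ft_force: [0.5, -0.5, 0.4]
grip_width: 0.0856
gripper_force: 0.0
```

```bash
python3 - <<'E'
from h import *
shot('wrist','w1.png'); go(.483,-.2085,.028,4.4)
E
```

```text
tcp [ 0.483  -0.2102  0.1416] t 1.35 dp [ 0.     -0.0019  0.1136] rot [ 0.0022 -0.0005 -0.0014]
```

View pics/w1.png

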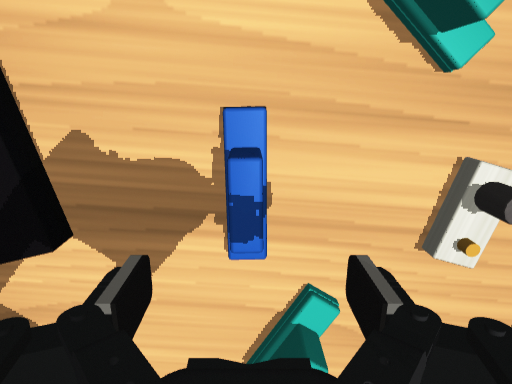

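The wrist view shows the scraper centred between the fingers, with base corners at (223,107), (267,106), (267,258) and (228,259). The teal decoys are clear of the fingers.

```bash
python3 - <<'E'
from h import *
c=dict(np.load('pics/w1.npz'))
p=np.array([at(c,u,v,.021) for u,v in [(223,107),(267,106),(267,258),(228,259)]]);print(p,p.mean(0))
d=p[0]+p[1]-p[2]-p[3];print(np.degrees(np.arctan2(d[1],d[0])))
print(at(c,245.5,149,.068),at(c,248,150,.068))
E
```

```text
[[ 0.54691666 -0.18686745  0.021     ]
 [ 0.55017618 -0.22027352  0.021     ]
 [ 0.42219901 -0.232035    0.021     ]
 [ 0.4187252  -0.19805952  0.021     ]] [ 0.48450426 -0.20930887  0.021     ]
5.120217326067073
[ 0.52360472 -0.20600263  0.068     ] [ 0.52307573 -0.20767232  0.068     ]
```

>>> {"name": "servo_tool", "arguments": {"steps": [{"dp": [0.001, -0.001, 0.04], "rot": [0.002, 0, -0.007], "fingers": 1}, {"dp": [0.001, -0.001, 0.08], "rot": [0.002, 0, -0.007], "fingers": 1}, {"dp": [0.001, -0.001, 0.1], "rot": [0.002, 0, -0.007], "fingers": 1}, {"dp": [0.001, -0.001, 0.112], "rot": [0.002, 0, -0.007], "fingers": 1}, {"dp": [0.001, -0.001, 0.112], "rot": [0.002, 0, -0.007], "fingers": 1}, {"dp": [0.001, -0.001, 0.112], "rot": [0.002, 0, -0.007], "fingers": 1}, {"dp": [0.001, -0.001, 0.112], "rot": [0.002, 0, -0.007], "fingers": -1}, {"dp": [0.001, -0.001, 0.112], "rot": [0.002, 0, -0.007], "fingers": -1}, {"dp": [0.001, -0.001, 0.112], "rot": [0.002, 0, -0.007], "fingers": -1}, {"dp": [0.001, -0.001, 0.112], "rot": [0.002, 0, -0.007], "fingers": -1}, {"dp": [0.001, -0.001, 0.112], "rot": [0.002, 0, -0.007], "fingers": -1}, {"dp": [0.001, -0.001, 0.112], "rot": [0.002, 0, -0.007], "fingers": -1}]}}

```text
clock: 2.55
tcp_pos: [0.4848, -0.2083, 0.0299]
tcp_rot: [0.0, 0.999, 0.042, 0.001]
ft_force: [-1.0, 0.9, 4.2]
grip_width: 0.0236
gripper_force: 59.4
```

>>> {"name": "servo_tool", "arguments": {"steps": [{"dp": [0, 0, -0.03], "rot": [0, 0, 0], "fingers": -1}, {"dp": [0, 0, -0.06], "rot": [0, 0, 0], "fingers": -1}, {"dp": [0, 0, -0.08], "rot": [0, 0, 0], "fingers": -1}, {"dp": [0, 0, -0.08], "rot": [0, 0, 0], "fingers": -1}, {"dp": [0, 0, -0.08], "rot": [0, 0, 0], "fingers": -1}]}}

```text
clock: 3.05
tcp_pos: [0.4839, -0.2079, 0.1085]
tcp_rot: [-0.0, 0.999, 0.042, -0.0]
ft_force: [-0.5, -0.2, -1.7]
grip_width: 0.0231
gripper_force: 59.4
```

```bash
python3 - <<'E'
from h import *
go(.497,-.015,.1,17.8)
E
```

```text
tcp [ 0.4839 -0.2079  0.1085] t 3.05 dp [ 0.0292 -0.1911  0.0087] rot [-0.0006  0.     -0.2268]
```

>>> {"name": "servo_tool", "arguments": {"steps": [{"dp": [0.007, -0.045, 0], "rot": [0, 0, -0.1], "fingers": -1}, {"dp": [0.015, -0.09, 0], "rot": [0, 0, -0.227], "fingers": -1}, {"dp": [0.022, -0.135, 0], "rot": [0, 0, -0.227], "fingers": -1}, {"dp": [0.029, -0.175, 0.004], "rot": [0, 0, -0.227], "fingers": -1}, {"dp": [0.029, -0.191, 0.009], "rot": [0, 0, -0.227], "fingers": -1}, {"dp": [0.029, -0.191, 0.009], "rot": [0, 0, -0.227], "fingers": -1}, {"dp": [0.029, -0.191, 0.009], "rot": [0, 0, -0.227], "fingers": -1}, {"dp": [0.029, -0.191, 0.009], "rot": [0, 0, -0.227], "fingers": -1}]}}

```text
clock: 3.85
tcp_pos: [0.4968, -0.0162, 0.0996]
tcp_rot: [-0.0, 0.988, 0.154, -0.0]
ft_force: [1.1, -0.1, -2.2]
grip_width: 0.0237
gripper_force: 59.8
```

```bash
python3 - <<'E'
from h import *
a=shot('top','top2.png');b=shot('wrist','w2.png');s=shot('scene','s2.png')
f=lambda i:cv2.resize(i,(400,300),interpolation=cv2.INTER_AREA)
t=cv2.resize(a['pixels'][130:270,60:247],(400,300),interpolation=cv2.INTER_CUBIC)
sc=cv2.resize(s['pixels'][180:380,220:487],(400,300),interpolation=cv2.INTER_CUBIC)
cv2.imwrite('pics/m2.png',np.vstack([np.hstack([t,f(b['pixels'])]),np.hstack([sc,f(s['pixels'])])]))
go(.497,-.015,.0715,17.8)
E
```

```text
tcp [ 0.4973 -0.0164  0.1003] t 4.0 dp [ 0.0001 -0.0014  0.0288] rot [-0.0001 -0.0004 -0.0015]
```

View pics/m2.png

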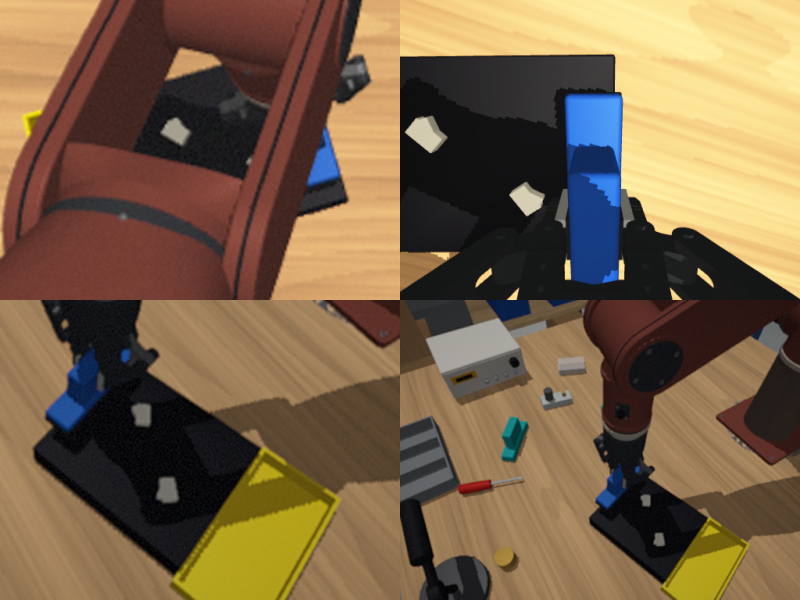

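The scraper hovers over the near end of the plate, parallel to its edge, with both chips ahead of its face. I'll lower it now and sweep.

>>> {"name": "servo_tool", "arguments": {"steps": [{"dp": [0, 0, 0.015], "rot": [0, 0, 0], "fingers": -1}, {"dp": [0, 0, 0.0285], "rot": [0, 0, 0], "fingers": -1}, {"dp": [0, 0, 0.0285], "rot": [0, 0, 0], "fingers": -1}, {"dp": [0, 0, 0.0285], "rot": [0, 0, 0], "fingers": -1}]}}

```text
clock: 4.4
tcp_pos: [0.4967, -0.0156, 0.0715]
tcp_rot: [-0.0, 0.988, 0.155, -0.001]
ft_force: [0.7, -0.2, -2.3]
grip_width: 0.0234
gripper_force: 60.0
```

>>> {"name": "servo_tool", "arguments": {"steps": [{"dp": [0, -0.01, 0], "rot": [0, 0, 0], "fingers": -1}, {"dp": [0, -0.02, 0], "rot": [0, 0, 0], "fingers": -1}, {"dp": [0, -0.03, 0], "rot": [0, 0, 0], "fingers": -1}, {"dp": [0, -0.04, 0], "rot": [0, 0, 0], "fingers": -1}, {"dp": [0, -0.05, 0], "rot": [0, 0, 0], "fingers": -1}, {"dp": [0, -0.06, 0], "rot": [0, 0, 0], "fingers": -1}, {"dp": [0, -0.07, 0], "rot": [0, 0, 0], "fingers": -1}, {"dp": [0, -0.08, 0], "rot": [0, 0, 0], "fingers": -1}, {"dp": [0, -0.09, 0], "rot": [0, 0, 0], "fingers": -1}, {"dp": [0, -0.1, 0], "rot": [0, 0, 0], "fingers": -1}, {"dp": [0, -0.11, 0], "rot": [0, 0, 0], "fingers": -1}]}}

```text
clock: 5.5
tcp_pos: [0.4633, 0.0901, 0.0719]
tcp_rot: [-0.0, 0.988, 0.155, 0.0]
ft_force: [0.4, 0.3, -1.5]
grip_width: 0.0235
gripper_force: 60.0
```

```bash
python3 - <<'E'
from h import *
b=shot('wrist','w3.png');s=shot('scene','s3.png')
f=lambda i:cv2.resize(i,(400,300),interpolation=cv2.INTER_AREA)
sc=cv2.resize(s['pixels'][180:380,220:487],(400,300),interpolation=cv2.INTER_CUBIC)
cv2.imwrite('pics/m3.png',np.hstack([sc,f(b['pixels'])]))
C=np.array([.4734,.0593]);a=np.radians(17.8);ex=np.array([np.cos(a),np.sin(a)]);ey=np.array([-ex[1],ex[0]])
p=np.array(get_obs()['tcp_pos'][:2])-C;print('own',p@ex,p@ey)
e=C+.104*ey;go(*e,.0715,17.8)
E
```

```text
own -0.00035682822189887255 0.03289172479025457
tcp [0.463  0.0905 0.0718] t 5.6 dp [ 0.0005 -0.0711  0.0003] rot [-0.0007  0.      0.0013]
```

View pics/m3.png

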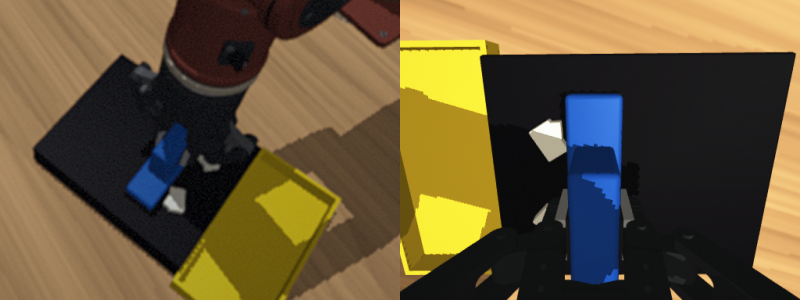

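Both chips are ahead of the blade, so I'll keep pushing.

>>> {"name": "servo_tool", "arguments": {"steps": [{"dp": [0, -0.01, 0], "rot": [0, 0, 0], "fingers": -1}, {"dp": [0, -0.02, 0], "rot": [0, 0, 0], "fingers": -1}, {"dp": [0, -0.03, 0], "rot": [0, 0, 0], "fingers": -1}, {"dp": [0, -0.038, 0], "rot": [0, 0, 0], "fingers": -1}, {"dp": [0, -0.046, 0], "rot": [0, 0, 0], "fingers": -1}, {"dp": [0, -0.053, 0], "rot": [0, 0, 0], "fingers": -1}, {"dp": [0, -0.06, 0], "rot": [0, 0, 0], "fingers": -1}, {"dp": [0, -0.066, 0], "rot": [0, 0, 0], "fingers": -1}, {"dp": [0, -0.072, 0], "rot": [0, 0, 0], "fingers": -1}, {"dp": [0, -0.072, 0], "rot": [0, 0, 0], "fingers": -1}, {"dp": [0, -0.072, 0], "rot": [0, 0, 0], "fingers": -1}, {"dp": [0, -0.072, 0], "rot": [0, 0, 0], "fingers": -1}]}}

```text
clock: 6.8
tcp_pos: [0.4417, 0.1577, 0.0719]
tcp_rot: [-0.0, 0.988, 0.155, 0.0]
ft_force: [-0.1, 0.1, -1.6]
grip_width: 0.0235
gripper_force: 60.0
```

```bash
python3 - <<'E'
from h import *
b=shot('wrist','w4.png');s=shot('scene','s4.png')
f=lambda i:cv2.resize(i,(400,300),interpolation=cv2.INTER_AREA)
sc=cv2.resize(s['pixels'][180:380,220:487],(400,300),interpolation=cv2.INTER_CUBIC)
cv2.imwrite('pics/m4.png',np.hstack([sc,f(b['pixels'])]))
go(.4734,.0593,.0715,17.8)
E
```

```text
tcp [0.4417 0.1577 0.0719] t 6.9 dp [0.0002 0.1034 0.0004] rot [-0.0002 -0.0004 -0.0003]
```

View pics/m4.png

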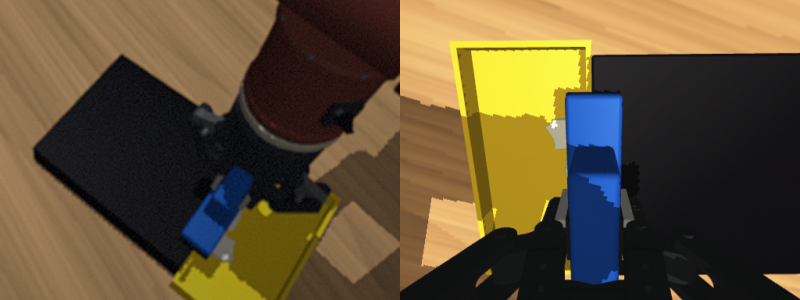

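The chips look to be over the tray edge. I'll retract to mid-plate and check.

>>> {"name": "servo_tool", "arguments": {"steps": [{"dp": [0, 0.02, 0], "rot": [0, 0, 0], "fingers": -1}, {"dp": [0, 0.05, 0], "rot": [0, 0, 0], "fingers": -1}, {"dp": [0, 0.08, 0], "rot": [0, 0, 0], "fingers": -1}, {"dp": [0, 0.11, 0], "rot": [0, 0, 0], "fingers": -1}, {"dp": [0, 0.115, 0], "rot": [0, 0, 0], "fingers": -1}, {"dp": [0, 0.115, 0], "rot": [0, 0, 0], "fingers": -1}]}}

```text
clock: 7.5
tcp_pos: [0.477, 0.0475, 0.0719]
tcp_rot: [-0.0, 0.988, 0.154, 0.0]
ft_force: [0.1, 0.6, -1.9]
grip_width: 0.0235
gripper_force: 60.0
```

```bash
python3 - <<'E'
from h import *
b=shot('wrist','w5.png');s=shot('scene','s5.png')
f=lambda i:cv2.resize(i,(400,300),interpolation=cv2.INTER_AREA)
sc=cv2.resize(s['pixels'][260:384,310:475],(400,300),interpolation=cv2.INTER_CUBIC)
cv2.imwrite('pics/m5.png',np.hstack([sc,f(b['pixels'])]))
E
```

```text
(no output)
```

View pics/m5.png

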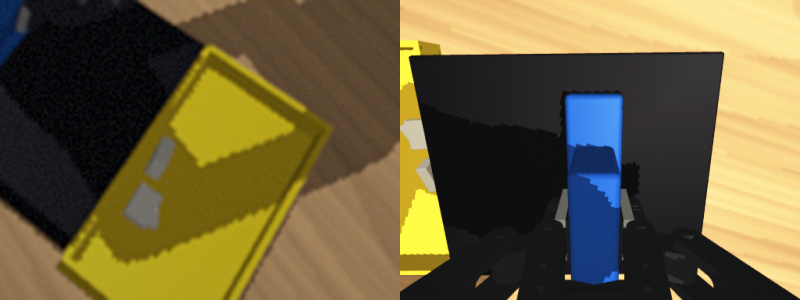

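Both chips are inside the tray. Next I'll lower the scraper the last 2 mm and release it.

>>> {"name": "servo_tool", "arguments": {"steps": [{"dp": [0, 0, 0.001], "rot": [0, 0, 0], "fingers": -1}, {"dp": [0, 0, 0.002], "rot": [0, 0, 0], "fingers": -1}, {"dp": [0, 0, 0.0025], "rot": [0, 0, 0], "fingers": -1}, {"dp": [0, 0, 0.0025], "rot": [0, 0, 0], "fingers": -1}, {"dp": [0, 0, 0.0025], "rot": [0, 0, 0], "fingers": -1}]}}

```text
clock: 8.1
tcp_pos: [0.4768, 0.049, 0.0697]
tcp_rot: [-0.0, 0.988, 0.155, 0.0]
ft_force: [-2.4, 1.4, 2.6]
grip_width: 0.0234
gripper_force: 60.7
```

>>> {"name": "servo_tool", "arguments": {"steps": [{"dp": [0, 0, 0], "rot": [0, 0, 0], "fingers": 1}, {"dp": [0, 0, 0], "rot": [0, 0, 0], "fingers": 1}, {"dp": [0, 0, 0], "rot": [0, 0, 0], "fingers": 1}, {"dp": [0, 0, 0], "rot": [0, 0, 0], "fingers": 1}, {"dp": [0, 0, 0], "rot": [0, 0, 0], "fingers": 1}, {"dp": [0, 0, 0], "rot": [0, 0, 0], "fingers": 1}, {"dp": [0, 0, -0.03], "rot": [0, 0, 0], "fingers": 1}, {"dp": [0, 0, -0.07], "rot": [0, 0, 0], "fingers": 1}, {"dp": [0, 0, -0.12], "rot": [0, 0, 0], "fingers": 1}, {"dp": [0, 0, -0.16], "rot": [0, 0, 0], "fingers": 1}, {"dp": [0, 0, -0.16], "rot": [0, 0, 0], "fingers": 1}, {"dp": [0, 0, -0.16], "rot": [0, 0, 0], "fingers": 1}]}}

```text
clock: 9.3
tcp_pos: [0.4774, 0.0483, 0.2306]
tcp_rot: [0.0, 0.988, 0.155, 0.002]
ft_force: [-0.5, -0.2, -1.6]
grip_width: 0.0851
gripper_force: 0.0
```

```bash
python3 - <<'E'
from h import *
b=shot('wrist','w6.png');s=shot('scene','s6.png')
f=lambda i:cv2.resize(i,(400,300),interpolation=cv2.INTER_AREA)
sc=cv2.resize(s['pixels'][200:384,230:475],(400,300),interpolation=cv2.INTER_CUBIC)
cv2.imwrite('pics/m6.png',np.hstack([sc,f(b['pixels'])]))
E
```

```text
(no output)
```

View pics/m6.png

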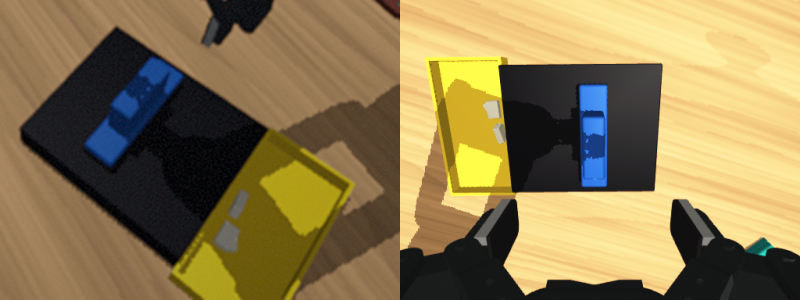

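The scraper stands upright on the plate and both chips are in the tray, near the plate-side wall. A quick numeric check on the chips comes before hand-in.

```bash
python3 - <<'E'
from h import *
C=np.array([.4734,.0593]);a=np.radians(17.8);ex=np.array([np.cos(a),np.sin(a)]);ey=np.array([-ex[1],ex[0]])
def chips(f,x0,y0,w,h,pts):
    c=dict(np.load(f))
    for u,v in pts:
        for z in (.01,.02,.03):
            p=at(c,x0+u*w/400,y0+v*h/300,z)[:2]-C; print(f,z,np.round([p@ex,p@ey],3))
chips('pics/w6.npz',0,0,512,384,[(91,108),(99,132)])
chips('pics/s6.npz',230,200,245,184,[(237,204),(227,238)])
E
```

```text
pics/w6.npz 0.01 [0.03 0.13]
pics/w6.npz 0.02 [0.031 0.126]
pics/w6.npz 0.03 [0.032 0.122]
pics/w6.npz 0.01 [-0.004  0.122]
pics/w6.npz 0.02 [-0.002  0.118]
pics/w6.npz 0.03 [0.    0.115]
pics/s6.npz 0.01 [-0.007  0.121]
pics/s6.npz 0.02 [-0.002  0.121]
pics/s6.npz 0.03 [0.002 0.121]
pics/s6.npz 0.01 [0.029 0.131]
pics/s6.npz 0.02 [0.033 0.13 ]
pics/s6.npz 0.03 [0.036 0.13 ]
```

Both views put the chips inside the tray and low, at own y of about 0.12 and 0.13 m.

```bash
python3 -c "
from h import *
print(r.sign_off())"
```

```text
the job is handed in; nothing more can be done
None
```

The job is handed in after about 9.5 s of robot time: the camera check showed both chips in the yellow tray and the blue scraper standing upright, released, on the cleared plate; the sign-off returned no verdict.

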